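Slide the flat tin through the gap in the counter guard

ROBOT

A 6-joint arm with a two-finger parallel gripper is mounted at the origin on the work surface. World frame = base frame: x ahead of the robot, y to its left, z up, the work surface at z = 0. Lengths are in mm, angles in degrees, forces in N, time in s.
With the tool pointing down it reaches from about 350 to 850 mm from the base axis. Payload 8.1 kg.
Tool frame: the origin (TCP) lies midway between the tips of the shut fingers; the grasp point (between the pads) lies 19 mm behind it; x points along the fingers, z is the direction in which the jaws open and shut, and the axes are right-handed (so a half turn about x gives the same grasp; the last joint's range is limited). The gripper opens to 85 mm and grips with 20 to 120 N. Pads are 22 mm wide; open, the fingers measure 114 mm over their backs; the gripper's body (76 mm by 85 mm) begins 54 mm behind the grasp point. The pads swing forward as they close: fully open they stand 13 mm farther back than shut.
Start: joints at [-78.289, 7.471, 85.268, -0, 87.261, -4.893], TCP at [171.477, -574.979, 231.292] pointing down, gripper open.
Joint ranges: [-169.43, 169.43], [-51.17, 129.36], [1.28, 143.12], [-76.62, 256.62], [0, 156.53], [-152.29, 152.29]. Speed limits (degrees/s): [136.94, 136.94, 159.86, 180, 180, 180].

INTERFACE

Orientations are given as [roll, pitch, yaw] about the fixed x, y, z axes, in that order (R = Rz(yaw) Ry(pitch) Rx(roll)).
In Python, from bench import r gives the robot as it stands. The module is installed in compiled form; this text tells all that it offers.
- The arm moves only by the tool servo_tool, never from a script. Its argument "commands" is a list that holds one entry, the list of rows, each a list of 7 numbers: the closure in counts, from 0 (fully open) to 255 (shut), then the shift along the tool's x, y, z in cm, then the turn, a rotation vector about the tool's x, y, z in degrees. A call has 1 to 8 rows; each row is the pose to reach, as a shift and turn from the pose commanded when the call began, along the tool's axes at that moment; what a row does not reach only later rows make up. A row lasts 1/10 s, in which the tool goes at most 50 mm and 8.59 degrees, less where a joint would pass 70% of its speed; a pose out of reach is approached as far as the arm can. A call with a gripper value outside its range is refused whole. The fingers move at their own pace and stop on an object; "force" is the grip in N (left out, the last holds). Time passes only in rows, so rows that repeat a pose let the fingers close. It gives the time, the measured TCP pose, the force and the opening at its end, in the units of the state.
- r.sense(): the state, without advancing time (a new reading comes with each control period).
- r.snapshot(name): name is "scene" or "top" or "wrist"; returns (picture, depth): 420x560x3 uint8, red, green, blue; 420x560 float32, mm along the optical axis (not along the pixel's ray), 0 where there is no reading.
- r.calibration(name): a dict with "fx", "fy", "cx", "cy" (pixels), "pose" (4x4, takes a point from camera to world coordinates). Camera axes: x right, y down, z forward; pixel columns grow to the right and rows downward; lengths in mm; the calibration is good to about 2 mm. A picture is of the moment at which its call begins: read the wrist's pose just before it. calibration takes no time and is no camera call; for the wrist camera it gives the pose at the moment of the call.
- r.hand_in(): hands the job in, once; it reports no verdict.
The state is a dict: "time": time; "joint_pos": joint angles; "qd": joint speeds; "joint_efforts": joint torques, N m; "tool_pos": TCP position; "tcp_rot": TCP orientation; "ft_force": force on the tool from outside, world axes, zero at the start; "wrist_torque": the same for the moment, N m; "finger_gap": finger opening in mm.
Only numpy, scipy, OpenCV 4.12 (cv2) and the standard library are available. Lean on these libraries where they do the work, as an engineer would, in place of code of your own. Each camera call takes 0.05 s, during which the arm holds its last target.

TASK

Using only the fingertips, push the flat rectangular tin along the counter, narrow end first, through the narrow gap between the two halves of the low glass guard and on until its leading end rests squarely against the wooden stop bar on the other side. Slide it all the way: do not pinch, lift, tip or carry it, and leave the other goods on the counter where they stand.

Things in the scene. Friction and masses are not known exactly. Their poses are not given: they have to be found in the camera images.
- tin: loose flat rectangular aluminium fish tin with ring pull: 104 mm long (x), 60 mm wide (y), 22 mm high, vertical corners rounded to 14 mm, about 170 g. Origin: centre of its underside. Starts on the guard's right-hand side (world -y), up to about 50 mm and 25 degrees off the line of the gap. Either end may lead
- guard: low guard fixed to the counter: two glass panels with brass rails in one line, open gap of 66 mm between two round brass posts (16 mm thick, 52 mm high). Origin: middle of the gap, on the counter. x: the way the tin goes through (about world +y, up to 13 degrees off); y: along the panels, towards the robot; posts at y = 41 and -41 mm, panels 12 mm thick, ending at y = 159 and -199 mm
- stop: wooden bar fixed beyond the gap, parallel to the guard, centred on the gap within 10 mm, 155 to 180 mm past the guard's origin: 18 mm thick (x), 150 mm long (y), 25 mm high. Origin: centre of its underside; x as the guard's. The tin rests on its face at x = -9 mm, so a tin square against it has its centre at x = -61 mm
- round_tin: a round red-banded tin, 66 mm across, 40 mm tall, loose, to be left alone. Origin at the centre of its underside
- dish: an empty terracotta dish, 90 mm across, 35 mm tall, loose, to be left alone. Origin at the centre of its underside
- squat_jar: a squat amber jar with a brass lid, 62 mm across, 58 mm tall, loose, to be left alone. Origin at the centre of its underside
- small_jar: a small green jar with a white lid, 48 mm across, 55 mm tall, loose, to be left alone. Origin at the centre of its underside
- spoon: a spoon 200 mm long lying flat, loose, to be left alone. Origin at the middle of its handle-to-tip length, near its underside
- lid: a loose brass jar lid lying flat, 72 mm across, 12 mm tall, loose, to be left alone. Origin at the centre of its underside
Mind the look-alikes: they are no part of the job. There is more than one size of the tin; the one meant has the size given above.

How it is judged (in metres and radians):
On the way:
1. the tin lies between the two posts of the gap, lengthwise, on the counter (x of tin in the frame of guard between -0.03 and 0.03 m and y of tin in the frame of guard between -0.015 and 0.015 m and height (world z) of tin below 0.006 m and angle between the x axis of tin and the x axis of guard, either way round below 0.3 rad), for 0.1 s.
At the end, for the whole second after the job is handed in: The tin lies flat and still on the counter beyond the guard, its leading end within 6 mm of the stop bar, square to it within 7 degrees and within 40 mm of the bar's middle, having gone through the gap (x of tin in the frame of stop between -0.067 and -0.055 m and y of tin in the frame of stop between -0.04 and 0.04 m and angle between the x axis of tin and the x axis of stop, either way round below 0.12 rad and height (world z) of tin below 0.004 m and angle between tin's own z axis and vertical below 0.05 rad and linear speed of tin below 0.01 m/s); the robot touches nothing.
It fails at once if the tin is lifted off the counter or tipped (height (world z) of tin above 0.01 m or angle between tin's own z axis and vertical above 0.2 rad).
It fails at once if other goods are pushed about (more than 20 mm) (distance of any of round_tin, dish, squat_jar, small_jar, spoon, lid from where it was at the start of the episode above 0.02 m).
It also fails if it takes over 64 s, if anything falls off the work surface, if the arm or the gripper's body presses on something with over 40 N, if the wrist force passes 120 N, or if a joint passes its speed limit or range.

## Working session

There is one attempt and no reset: what is moved stays moved. The work goes in short steps, Python scripts to look and compute and a tool call to move; the robot and the scene stay as the last step left them, time stands still between calls to the robot, and variables do not carry over. Pictures are saved under pics/ and viewed, and the job is handed in when it is done.

Besides the shell and the picture viewer there is one more tool, called in YAML: its name, and indented under it one key for each argument. servo_tool: Moves the arm, as the interface text tells. Its arguments: {"type":"object","properties":{"commands":{"type":"array","items":{"type":"array","items":{"type":"array","items":{"type":"number"}}}},"force":{"type":"number"}},"required":["commands"]}

```bash
mkdir -p pics
python3 - <<'E'
from bench import r
import cv2,numpy as np
print(r.sense())
for n in ("scene","top"):
    p,d=r.snapshot(n); cv2.imwrite(f"pics/{n}0.png",p[:,:,::-1]); np.savez(f"{n}0.npz",p=p,d=d,**{k:np.array(v) for k,v in r.calibration(n).items()})
    print(r.calibration(n))
E
```

```text
{'time': 0.0, 'joint_pos': array([-7.82871670e+01,  7.51412695e+00,  8.53308597e+01,  3.87644756e-04,
        8.72595995e+01, -4.89609929e+00]), 'qd': array([ 0.06933183,  0.03521988, -0.02478964, -0.05867482,  0.10344053,
        0.03386937]), 'joint_efforts': array([-6.33993786e-04, -5.69403434e+01, -5.00554812e+01, -4.21210198e-04,
        1.41408242e-02, -7.06241440e-05]), 'tool_pos': array([ 171.38443489, -574.4310076 ,  230.23949392]), 'tcp_rot': array([174.89179854,  89.89541316, 101.50071194]), 'ft_force': array([ 1.21685644, -1.0098379 ,  0.42283759]), 'wrist_torque': array([-0.05902769,  0.0230116 ,  0.05596499]), 'finger_gap': 85.81605232777537}
{'fx': 392.73991475455557, 'fy': 392.73991475455557, 'cx': 280.37569649983294, 'cy': 214.70001313303155, 'pose': array([[-3.77332781e-01,  6.85097858e-01, -6.23105848e-01,
         1.11948287e+03],
       [ 9.26077589e-01,  2.78766677e-01, -2.54301865e-01,
         2.18278299e+02],
       [-5.20516394e-04, -6.73000792e-01, -7.39641578e-01,
         6.73464512e+02],
       [ 0.00000000e+00,  0.00000000e+00,  0.00000000e+00,
         1.00000000e+00]])}
{'fx': 532.1526992539466, 'fy': 532.1526992539466, 'cx': 281.31504730684594, 'cy': 208.64184535146302, 'pose': array([[-1.10830935e-02, -9.97585350e-01,  6.85611781e-02,
         4.95493158e+02],
       [-9.99911271e-01,  1.15634514e-02,  6.61335837e-03,
        -3.44879927e+01],
       [-7.39019328e-03, -6.84817983e-02, -9.97624994e-01,
         1.19780698e+03],
       [ 0.00000000e+00,  0.00000000e+00,  0.00000000e+00,
         1.00000000e+00]])}
```

View pics/scene0.png

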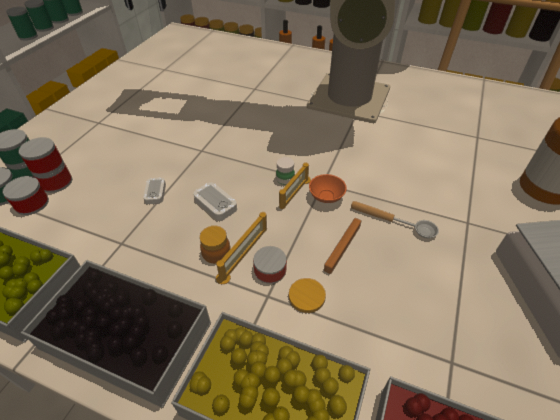

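View pics/top0.png

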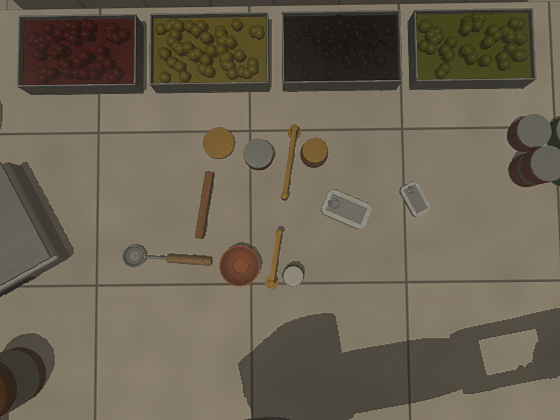

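```bash
cat > h.py <<'E'
import numpy as np,cv2
def load(n):
    z=np.load(n); return z['p'],z['d'],{k:z[k] for k in ('fx','fy','cx','cy','pose')}
def atz(c,uv,z):
    uv=np.atleast_2d(np.asarray(uv,float))
    ray=np.c_[(uv[:,0]-c['cx'])/c['fx'],(uv[:,1]-c['cy'])/c['fy'],np.ones(len(uv))]@c['pose'][:3,:3].T
    o=c['pose'][:3,3]; t=(z-o[2])/ray[:,2]
    return o+ray*t[:,None]
def cloud(c,d):
    h,w=d.shape; u,v=np.meshgrid(np.arange(w),np.arange(h))
    P=np.stack([(u-c['cx'])/c['fx']*d,(v-c['cy'])/c['fy']*d,d],-1)
    return P@c['pose'][:3,:3].T+c['pose'][:3,3]
E
python3 - <<'E'
from h import *
p,d,c=load('top0.npz')
P=cloud(c,d)
Z=P[...,2]
print('table z',np.median(Z[300:310,150:230]),np.median(Z[160:180,440:480]))
crop=p[110:300,110:440]; cv2.imwrite('pics/crop0.png',cv2.resize(crop,None,fx=2.4,fy=2.4,interpolation=cv2.INTER_CUBIC)[:,:,::-1])
m=((Z>9)&(Z<120)).astype(np.uint8); m[:110]=0
n,l,s,ce=cv2.connectedComponentsWithStats(m)
for i in range(1,n):
    if s[i,4]>40:
        q=P[l==i]; print(i,s[i],ce[i].round(1),q.mean(0).round(0),'zmax',np.percentile(q[:,2],[50,95]).round(0), [np.round(x,1) for x in cv2.minAreaRect(q[:,:2].astype(np.float32))])
E
```

```text
table z -1.0061264238582908 -0.5613897178072875
1 [ 508  114   52   73 3111] [535.4 150.4] [ 692. -571.   68.] zmax [ 56. 113.] [array([ 697.7, -592.2]), array([109.4, 154. ]), np.float64(89.8)]
2 [281 124  17  77 395] [289.3 161.5] [678. -45.  45.] zmax [49. 54.] [array([678.1, -45.3]), array([ 14.6, 165.1]), np.float64(81.0)]
3 [203 127  31  32 596] [218.1 142.2] [729. 114.  12.] zmax [11. 15.] [array([728.3, 114.6]), array([70.8, 68.6]), np.float64(2.3)]
4 [243 138  31  32 751] [258.2 153.7] [697.  23.  38.] zmax [38. 43.] [array([698.7,  23.1]), array([65.1, 65.5]), np.float64(61.6)]
5 [300 138  28  30 645] [314.  152.3] [696. -99.  50.] zmax [56. 60.] [array([698.3, -99.9]), array([57.5, 58.5]), np.float64(12.9)]
6 [   0  162   69  135 5647] [ 24.1 231.2] [531. 517.  76.] zmax [92. 97.] [array([531.6, 513.2]), array([139.9, 292.7]), np.float64(85.7)]
7 [195 171  19  68 591] [204.  204.6] [587. 145.  23.] zmax [23. 27.] [array([588. , 145.1]), array([ 19.5, 149.3]), np.float64(80.4)]
8 [400 181  31  36 650] [415.1 198.5] [ 596. -325.   16.] zmax [15. 19.] [array([ 596. , -325.2])
[... 168 characters left out ...]
np.float64(65.9)]
10 [268 229  15  58 304] [275.  257.4] [469. -12.  46.] zmax [49. 53.] [array([469.4, -12. ]), array([ 15.2, 124.2]), np.float64(81.2)]
11 [122 245  90  23 566] [172.8 258.3] [469. 215.  15.] zmax [15. 20.] [array([474.4, 229.9]), array([199.4,  48.7]), np.float64(89.4)]
12 [219 245  41  41 964] [239.1 265.4] [452.  68.  23.] zmax [22. 36.] [array([453.5,  66.7]), array([87.3, 86.9]), np.float64(88.9)]
16 [282 264  22  22 387] [292.7 274.7] [432. -50.  49.] zmax [54. 58.] [array([431.1, -49.7]), array([46.2, 45.9]), np.float64(88.7)]
22 [   0  347   45   65 1467] [ 25.3 371.8] [237. 513.  67.] zmax [ 68. 115.] [array([232.8, 526.1]), array([119.3,  54.7]), np.float64(25.4)]
```

View pics/crop0.png

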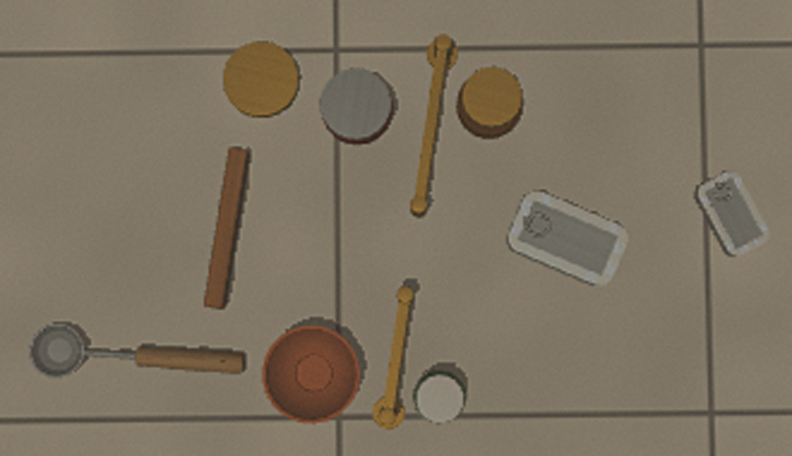

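```bash
cat >> h.py <<'E'
import json
from scipy.spatial.transform import Rotation as Ro
# commanded pose: p, psi = heading of tool z (jaw axis) in world, tool x straight down
def Rpsi(psi):
    a=np.radians(psi); z=np.array([np.cos(a),np.sin(a),0]); x=np.array([0,0,-1.]); return np.c_[x,np.cross(z,x),z]
def getst(): s=json.load(open('st.json')); return np.array(s['p']),s['psi']
def setst(p,psi): json.dump(dict(p=list(map(float,p)),psi=float(psi)),open('st.json','w'))
def rel(t,psi_t):
    p,psi=getst(); s=Rpsi(psi).T@(np.array(t)-p)/10; return s.round(2),round(-(psi_t-psi),2)
def done(sh,turn):
    p,psi=getst(); setst(p+Rpsi(psi)@np.array(sh)*10,psi-turn)
G=np.array([563.8,-27.1]); GA=81.0
gx=np.array([np.cos(np.radians(GA)),np.sin(np.radians(GA))]); gy=np.array([-gx[1],gx[0]])
def g2w(a,b): return G+a*gx+b*gy
def w2g(q): q=np.asarray(q)[:2]-G; return np.array([q@gx,q@gy]).round(1)
E
python3 - <<'E'
from h import *
from bench import r
s=r.sense(); R=Ro.from_euler('xyz',s['tcp_rot'],degrees=True).as_matrix(); print(R.round(3))
psi=np.degrees(np.arctan2(R[1,2],R[0,2]));print(psi)
j=[-78.289,-4.893];print(j[0]-j[1],j[0]+j[1])
E
```

```text
[[-0.     0.958  0.286]
 [ 0.002  0.286 -0.958]
 [-1.     0.    -0.002]]
-73.395328034528
-73.396 -83.182
```

Run:
```python
from h import *
setst([171.477,-574.979,231.292],-73.396)
q=g2w(-140,-95); print(q); print(rel([*q,120],-99),np.linalg.norm(q-[171,-575]));
```

```text
[ 635.72956725 -180.23764186]
(array([ 11.13,  55.77, -24.56]), 25.6) 609.7629786070792
```

servo_tool:
  commands:
    - [[120,0,28,-12,12.8,0,0],[120,0,28,-12,12.8,0,0],[120,0,28,-12,12.8,0,0],[120,0,28,-12,12.8,0,0],[120,0,28,-12,12.8,0,0],[120,0,28,-12,12.8,0,0],[120,0,28,-12,12.8,0,0],[120,0,28,-12,12.8,0,0]]

```text
time: 0.9
tool_pos: [406.4, -378.7, 230.9]
tcp_rot: [-130.5, 90.0, 143.4]
ft_force: [-1.1, 0.0, -0.0]
finger_gap: 45.1
```

Run:
```python
from h import *
from bench import r
done([0,28,-12],12.8); print(getst(), r.sense()['tool_pos'],r.sense()['tcp_rot'],r.sense()['finger_gap'])
q=g2w(-140,-95); print(rel([*q,120],-99))
```

```text
(array([ 405.51110322, -379.97120905,  231.292     ]), -86.196) [ 406.37197649 -378.72764306  230.87532147] [-130.54505746   89.95490043  143.44848204] 45.058211156414
(array([ 11.13,  24.3 , -18.4 ]), 12.8)
```

Tracking holds to about 1 mm. Next, the stand-off beside the tin.

servo_tool:
  commands:
    - [[120,11.1,24.3,-18.4,12.8,0,0],[120,11.1,24.3,-18.4,12.8,0,0],[120,11.1,24.3,-18.4,12.8,0,0],[120,11.1,24.3,-18.4,12.8,0,0],[120,11.1,24.3,-18.4,12.8,0,0],[120,11.1,24.3,-18.4,12.8,0,0],[120,11.1,24.3,-18.4,12.8,0,0],[120,11.1,24.3,-18.4,12.8,0,0]]

```text
time: 1.7
tool_pos: [635.7, -178.9, 117.2]
tcp_rot: [-107.0, 89.8, 154.1]
ft_force: [-0.6, -0.2, -0.0]
finger_gap: 45.4
```

Run:
```python
from h import *
from bench import r
done([11.1,24.3,-18.4],12.8); print(getst(), r.sense()['tool_pos'])
p,d=r.snapshot('top'); cv2.imwrite('pics/top1.png',p[:,:,::-1])
q=g2w(-140,-95); print(rel([*q,6],-99))
```

```text
(array([ 635.76852009, -180.2551056 ,  120.292     ]), -98.996) [ 635.72901757 -178.9261044   117.20508964]
(array([11.43, -0.  , -0.  ]), 0.0)
```

View pics/top1.png

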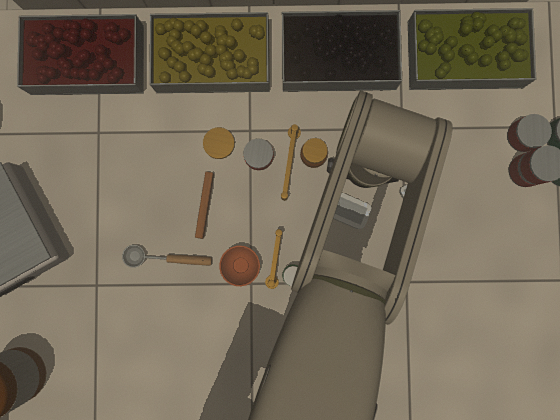

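servo_tool:
  commands:
    - [[120,4,0,0,0,0,0],[120,8,0,0,0,0,0],[120,10,0,0,0,0,0],[120,11.0,0,0,0,0,0],[120,11.0,0,0,0,0,0],[120,11.0,0,0,0,0,0]]

```text
time: 2.35
tool_pos: [636.5, -181.8, 12.1]
tcp_rot: [74.1, 89.9, -24.9]
ft_force: [-0.3, -0.6, 1.2]
finger_gap: 45.4
```

Run:
```python
from h import *
from bench import r
done([11.0,0,0],0); s=r.sense();print(getst(), s['tool_pos'],w2g(s['tool_pos']),s['ft_force'])
p,d=r.snapshot('wrist'); cv2.imwrite('pics/w1.png',p[:,:,::-1])
p,d=r.snapshot('scene'); cv2.imwrite('pics/s1.png',p[:,:,::-1])
print(rel([*g2w(-140,-45),9],-99))
```

```text
(array([ 635.76852009, -180.2551056 ,   10.292     ]), -98.996) [ 636.47757487 -181.81341743   12.10009825] [-141.4  -96. ] [-0.32447069 -0.5982316   1.22704994]
(array([ 0.13, -5.  , -0.  ]), 0.0)
```

View pics/w1.png

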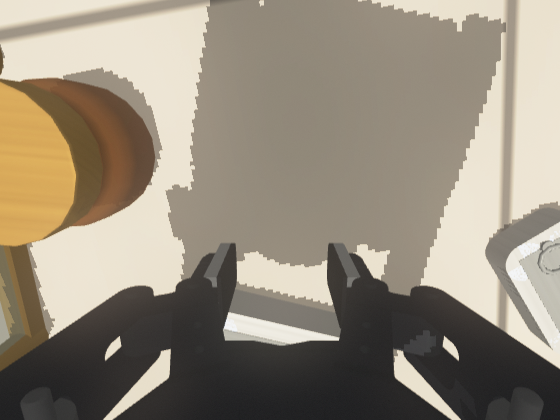

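View pics/s1.png

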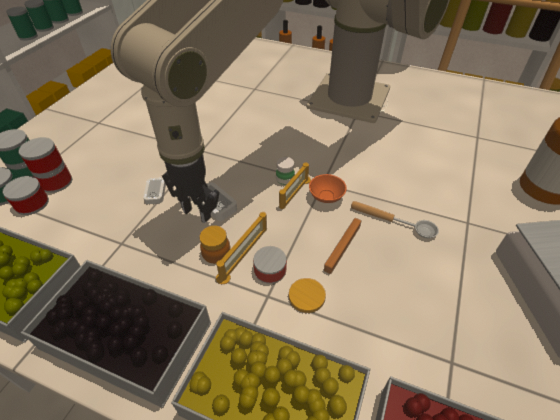

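servo_tool:
  commands:
    - [[120,0.5,0,0,0,0,0],[120,0.5,0,0,0,0,0],[120,0.5,-0.4,0,0,0,0],[120,0.5,-0.8,0,0,0,0],[120,0.5,-1.2,0,0,0,0],[120,0.5,-1.6,0,0,0,0],[120,0.5,-2.0,0,0,0,0],[120,0.5,-2.4,0,0,0,0]]

```text
time: 3.25
tool_pos: [611.8, -176.4, 5.4]
tcp_rot: [91.9, 90.0, -7.1]
ft_force: [1.2, -0.2, 0.3]
finger_gap: 45.4
```

servo_tool:
  commands:
    - [[120,0,-0.3,0,0,0,0],[120,0,-0.6,0,0,0,0],[120,0,-0.9,0,0,0,0],[120,0,-1.2,0,0,0,0],[120,0,-1.5,0,0,0,0],[120,0,-1.8,0,0,0,0],[120,0,-2.1,0,0,0,0],[120,0,-2.1,0,0,0,0]]

```text
time: 4.05
tool_pos: [590.8, -173.2, 5.2]
tcp_rot: [-88.7, 90.0, 172.3]
ft_force: [-0.8, 0.4, 0.4]
finger_gap: 45.4
```

Run:
```python
from h import *
from bench import r
done([.5,-2.4,0],0);done([0,-2.1,0],0); s=r.sense();print(getst(), s['tool_pos'],w2g(s['tool_pos']),s['ft_force'])
for n in ('wrist','top','scene'):
    p,d=r.snapshot(n); cv2.imwrite(f'pics/{n}2.png',p[:,:,::-1]); np.savez(f"{n}2.npz",p=p,d=d,**{k:np.array(v) for k,v in r.calibration(n).items()})
```

```text
(array([ 591.32205342, -173.21865761,    5.292     ]), -98.996) [ 590.75710702 -173.19540793    5.16742455] [-140.1  -49.5] [-0.82102749  0.42724635  0.37978462]
```

View pics/wrist2.png

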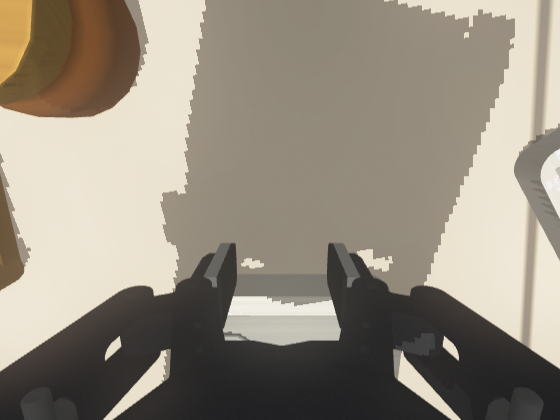

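View pics/top2.png

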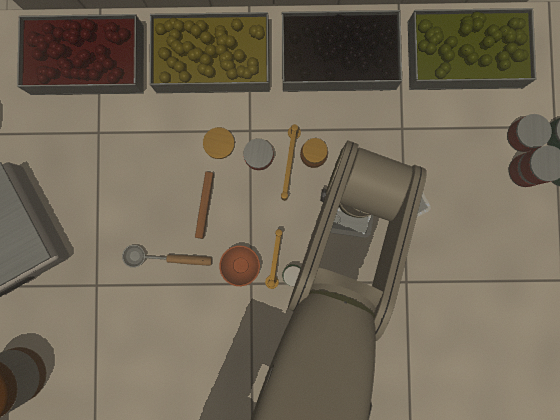

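View pics/scene2.png

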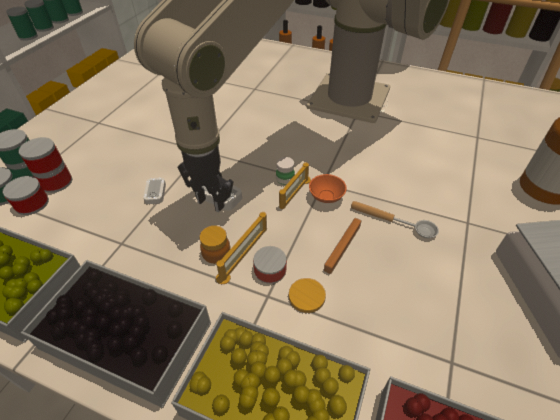

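Run:
```python
from h import *
p,d,c=load('wrist2.npz'); P=cloud(c,d)
for u in (240,255,270,285,300,315,325):
    col=P[270:340,u]; top=np.where((col[:,2]>15)&(col[:,2]<30))[0]
    print(u, [ (270+i, w2g(col[i]), round(col[i,2],1)) for i in top[:1]])
p,d,c=load('top2.npz'); P=cloud(c,d)
m=(P[...,2]>14)&(P[...,2]<32); m[:195]=0;m[240:]=0;m[:,:325]=0;m[:,385:]=0
q=P[m]; g=(q[:,:2]-G)@np.c_[gx,gy]; print(len(g),g.min(0),g.max(0))
```

```text
240 [(np.int64(290), array([-120.8,  -38.1]), np.float64(16.2))]
255 [(np.int64(289), array([-127.8,  -38.1]), np.float64(15.3))]
270 [(np.int64(290), array([-135. ,  -37.5]), np.float64(15.2))]
285 [(np.int64(289), array([-142.2,  -37.9]), np.float64(15.1))]
300 [(np.int64(290), array([-149.3,  -37.9]), np.float64(15.9))]
315 [(np.int64(288), array([-156.5,  -38.6]), np.float64(15.4))]
325 [(np.int64(290), array([-161.1,  -38.6]), np.float64(17.0))]
787 [-200.7961499   -32.46877942] [-111.80417867   23.39089819]
```

servo_tool:
  commands:
    - [[120,0,-0.3,0,0,0,0],[120,0,-0.6,0,0,0,0],[120,0,-0.8,0,0,0,0],[120,0,-0.8,0,0,0,0],[120,0,-0.5,0,0,0,0],[120,0,2.5,0,0,0,0],[120,0,2.5,0,0,0,0],[120,0,2.5,0,0,0,0]]

```text
time: 5.0
tool_pos: [616.2, -177.1, 5.1]
tcp_rot: [-92.2, 90.0, 168.8]
ft_force: [-1.2, 0.0, -0.1]
finger_gap: 45.4
```

Run:
```python
from h import *
from bench import r
done([0,2.5,0],0); s=r.sense();print(getst(), s['tool_pos'],w2g(s['tool_pos']),s['ft_force'])
print(rel([*g2w(-260,-20),105],-9), rel([*g2w(-260,0),105],-9))
```

```text
(array([ 616.0145349 , -177.12779538,    5.292     ]), -98.996) [ 616.20639512 -177.10786323    5.05135749] [-140.   -75.2] [-1.21081909  0.03691764 -0.13615634]
(array([-9.97, -5.5 , 12.  ]), -90.0) (array([-9.97, -7.5 , 12.  ]), -90.0)
```

servo_tool:
  commands:
    - [[120,-5,0,0,0,0,0],[120,-10,0,0,-8,0,0],[120,-10,-2,4,-16,0,0],[120,-10,-4,8,-24,0,0],[120,-10,-7.5,12,-32,0,0],[120,-10,-7.5,12,-40,0,0],[120,-10,-7.5,12,-45,0,0],[120,-10,-7.5,12,-45,0,0]]

```text
time: 5.8
tool_pos: [522.1, -284.1, 105.3]
tcp_rot: [-160.3, 90.0, 145.7]
ft_force: [-0.2, 0.8, -0.3]
finger_gap: 45.2
```

servo_tool:
  commands:
    - [[200,0,0,0,-8,0,0],[200,0,0,0,-16,0,0],[200,0,0,0,-24,0,0],[200,0,0,0,-32,0,0],[200,0,0,0,-40,0,0],[200,0,0,0,-45,0,0],[200,0,0,0,-45,0,0],[200,0,0,0,-45,0,0]]

```text
time: 6.6
tool_pos: [523.1, -283.5, 105.2]
tcp_rot: [159.6, 90.0, 150.4]
ft_force: [-0.1, -0.1, 0.2]
finger_gap: 18.6
```

```bash
cat >> h.py <<'E'
def tinfit(n):
    p,d,c=load(n); P=cloud(c,d); Z=P[...,2]
    return p,P,Z
E
python3 - <<'E'
from h import *
from bench import r
done([-10,-7.5,12],-45);done([0,0,0],-45); s=r.sense();print(getst(), s['tool_pos'],w2g(s['tool_pos']),s['ft_force'],s['finger_gap'])
for n in ('wrist','top'):
    p,d=r.snapshot(n); cv2.imwrite(f'pics/{n}3.png',p[:,:,::-1]); np.savez(f"{n}3.npz",p=p,d=d,**{k:np.array(v) for k,v in r.calibration(n).items()})
E
```

```text
(array([ 523.17322913, -283.92429318,  105.292     ]), -8.995999999999995) [ 523.11966628 -283.5401957   105.24248604] [-2.596e+02  1.000e-01] [-0.07433219 -0.08965824  0.24867051] 18.61890528403695
```

View pics/wrist3.png

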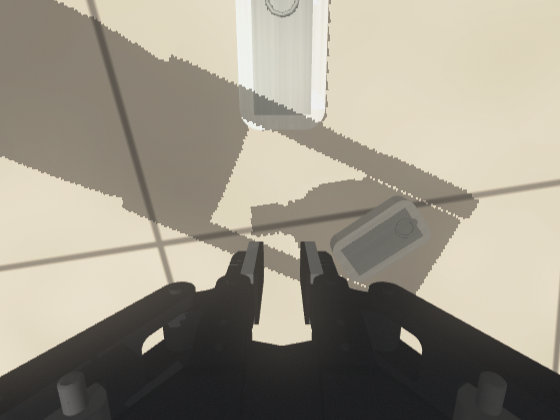

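View pics/top3.png

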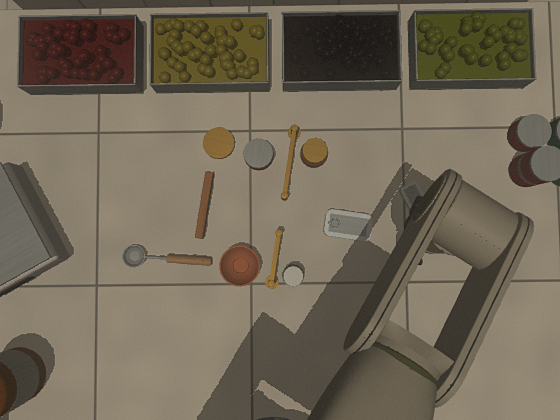

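```bash
cat >> h.py <<'E'
def fit(n,lo=14,hi=32,gxr=(-230,130),gyr=(-70,70)):
    p,d,c=load(n); P=cloud(c,d); q=P[(P[...,2]>lo)&(P[...,2]<hi)]
    g=(q[:,:2]-G)@np.c_[gx,gy]
    g=g[(g[:,0]>gxr[0])&(g[:,0]<gxr[1])&(abs(g[:,1])<gyr[1])]
    (cx,cy),(w,h),a=cv2.minAreaRect(g.astype(np.float32))
    if w<h: w,h,a=h,w,a-90
    a=(a+90)%180-90
    return np.round([cx,cy,a,w,h],1),len(g)
E
python3 - <<'E'
from h import *
print('top0',fit('top0.npz',gxr=(-230,-80),gyr=(0,110)))
print('top3',fit('top3.npz',gxr=(-230,-60)))
p,d,c=load('top3.npz')
# brightness-based fit on cv contour, at z=22
hsv=cv2.cvtColor(p,cv2.COLOR_RGB2HSV)
cv2.imwrite('pics/tc3.png',cv2.resize(p[180:260,260:400],None,fx=5,fy=5,interpolation=cv2.INTER_CUBIC)[:,:,::-1])
# guard pose again
P=cloud(c,d)
for rect in [(120,205,278,302),(225,290,264,286)]:
    m=np.zeros(d.shape,bool); m[rect[0]:rect[1],rect[2]:rect[3]]=1
    q=P[m&(P[...,2]>40)&(P[...,2]<60)]; g=(q[:,:2]-G)@np.c_[gx,gy]
    print(cv2.minAreaRect(g.astype(np.float32)), np.polyfit(g[:,1],g[:,0],1))
    pst=g[abs(g[:,1])<60]; print('post-ish', pst[:,1].min(),pst[:,1].max())
E
```

```text
top0 (array([-139.9,  -33.2,  -15.1,  104.1,   60.1]), 1251)
top3 (array([-1.480e+02,  1.000e+00,  1.000e-01,  1.035e+02,  6.030e+01]), 1252)
((0.14172697067260742, -115.98954010009766), (14.129912376403809, 164.45567321777344), 0.01346929557621479) [0.00132969 0.22906893]
post-ish -59.98936730446315 -33.761865808320984
((-3.740838050842285, 95.12435913085938), (36.46004104614258, 122.5876693725586), 7.749152183532715) [-0.04172717  2.56390874]
post-ish 33.53994806727633 59.718161184158504
```

View pics/tc3.png

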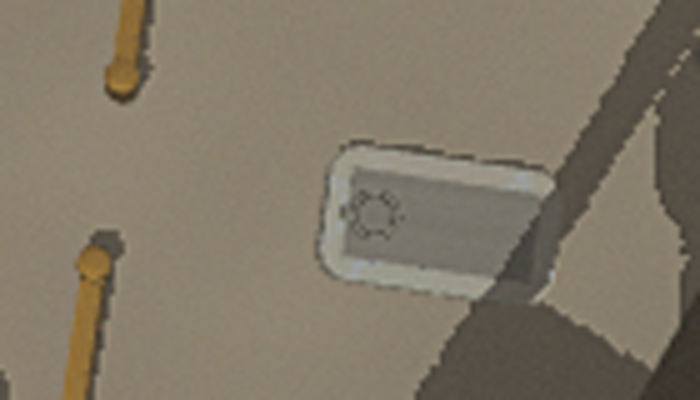

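servo_tool:
  commands:
    - [[200,0,3.2,0,0,0,0],[200,4,3.2,0,0,0,0],[200,8,3.2,0,0,0,0],[200,9.5,3.2,0,0,0,0],[200,9.9,3.2,0,0,0,0],[200,9.9,3.2,0,0,0,0],[200,9.9,3.2,0,0,0,0],[200,9.9,3.2,0,0,0,0]]

```text
time: 7.5
tool_pos: [529.7, -253.4, 8.5]
tcp_rot: [-21.3, 89.8, -30.3]
ft_force: [-0.2, 0.4, 0.0]
finger_gap: 18.5
```

servo_tool:
  commands:
    - [[200,0,0.4,0,0,0,0],[200,0,0.8,0,0,0,0],[200,0,1.2,0,0,0,0],[200,0,1.6,0,0,0,0],[200,0,2.0,0,0,0,0],[200,0,2.4,0,0,0,0],[200,0,2.8,0,0,0,0],[200,0,3.2,0,0,0,0]]

```text
time: 8.3
tool_pos: [533.2, -220.4, 6.3]
tcp_rot: [-88.5, 90.0, -97.5]
ft_force: [-0.1, -0.8, 0.3]
finger_gap: 18.3
```

servo_tool:
  commands:
    - [[200,0,0.5,0,0,0,0],[200,0,1.0,0,0,0,0],[200,0,1.5,0,0,0,0],[200,0,2.0,0,0,0,0],[200,0,2.5,0,0,0,0],[200,0,3.0,0,0,0,0],[200,0,3.5,0,0,0,0],[200,0,3.8,0,0,0,0]]

```text
time: 9.1
tool_pos: [539.2, -182.6, 6.3]
tcp_rot: [95.0, 90.0, 86.0]
ft_force: [0.3, -0.9, -0.4]
finger_gap: 18.2
```

Run:
```python
from h import *
from bench import r
done([9.9,3.2,0],0);done([0,3.2,0],0);done([0,3.8,0],0); s=r.sense();print(getst(),w2g(getst()[0]), s['tool_pos'],w2g(s['tool_pos']),s['ft_force'],s['finger_gap'])
for n in ('wrist','top'):
    p,d=r.snapshot(n); cv2.imwrite(f'pics/{n}4.png',p[:,:,::-1]); np.savez(f"{n}4.npz",p=p,d=d,**{k:np.array(v) for k,v in r.calibration(n).items()})
print(fit('top4.npz',gxr=(-160,-20),gyr=(0,60)),fit('wrist4.npz',gxr=(-160,-20),gyr=(0,60)))
```

```text
(array([ 539.12251125, -183.17896873,    6.292     ]), -8.995999999999995) [-158.   -0.] [ 539.20773745 -182.647216      6.30017629] [-157.5   -0. ] [ 0.28646627 -0.91964183 -0.43389728] 18.205002719388244
(array([-80.4,   1.1,  -0.1,  71.9,  60. ]), 818) (array([-1.040e+02,  2.000e-01,  1.000e-01,  1.119e+02,  6.050e+01]), 37968)
```

View pics/wrist4.png

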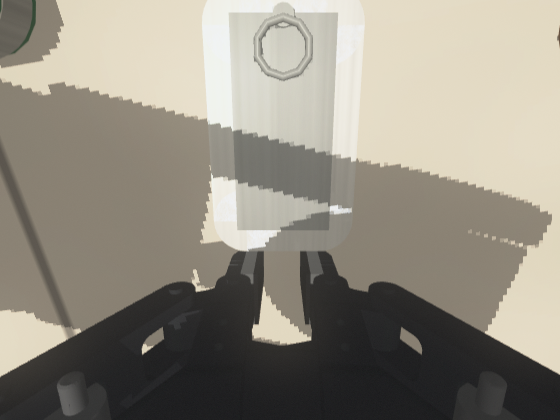

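View pics/top4.png

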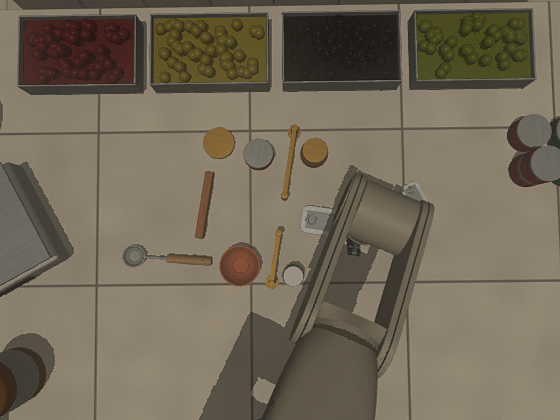

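servo_tool:
  commands:
    - [[200,0,0.4,0.05,0,0,0],[200,0,0.8,0.05,0,0,0],[200,0,1.2,0.05,0,0,0],[200,0,1.6,0.05,0,0,0],[200,0,2.0,0.05,0,0,0],[200,0,2.4,0.05,0,0,0],[200,0,2.8,0.05,0,0,0],[200,0,3.2,0.05,0,0,0]]

```text
time: 10.0
tool_pos: [544.6, -151.3, 6.3]
tcp_rot: [172.4, 90.0, 163.4]
ft_force: [0.0, -0.6, 0.3]
finger_gap: 18.6
```

servo_tool:
  commands:
    - [[200,0,0.4,0,0,0,0],[200,0,0.8,0,0,0,0],[200,0,1.2,0,0,0,0],[200,0,1.6,0,0,0,0],[200,0,2.0,0,0,0,0],[200,0,2.4,0,0,0,0],[200,0,2.8,0,0,0,0],[200,0,3.2,0,0,0,0]]

```text
time: 10.8
tool_pos: [549.7, -119.7, 6.3]
tcp_rot: [-68.3, 90.0, -77.3]
ft_force: [-0.0, -1.5, -0.2]
finger_gap: 18.7
```

Run:
```python
from h import *
from bench import r
done([0,3.2,0.05],0);done([0,3.2,0],0); s=r.sense();print(getst(),w2g(getst()[0]), s['tool_pos'],w2g(s['tool_pos']),s['ft_force'],s['finger_gap'])
for n in ('wrist','top'):
    p,d=r.snapshot(n); cv2.imwrite(f'pics/{n}5.png',p[:,:,::-1]); np.savez(f"{n}5.npz",p=p,d=d,**{k:np.array(v) for k,v in r.calibration(n).items()})
print(fit('top5.npz',gxr=(-60,50),gyr=(0,40)),fit('wrist5.npz',gxr=(-80,50),gyr=(0,40)))
```

```text
(array([ 549.62375358, -120.04439888,    6.292     ]), -8.995999999999995) [-94.   -0.5] [ 549.67744144 -119.73764797    6.29717558] [-93.7  -0.5] [-0.00950599 -1.53509356 -0.22293486] 18.71983370430908
(array([-17.6,  -3.5,   2.2,  75.3,  68.3]), 572) (array([-32. ,  -0. ,  -0. ,  96. ,  79.8]), 37800)
```

View pics/wrist5.png

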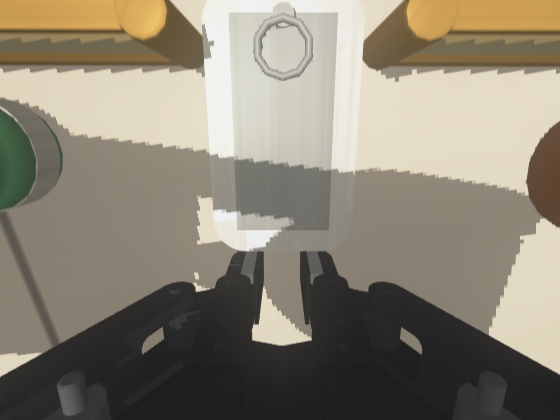

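View pics/top5.png

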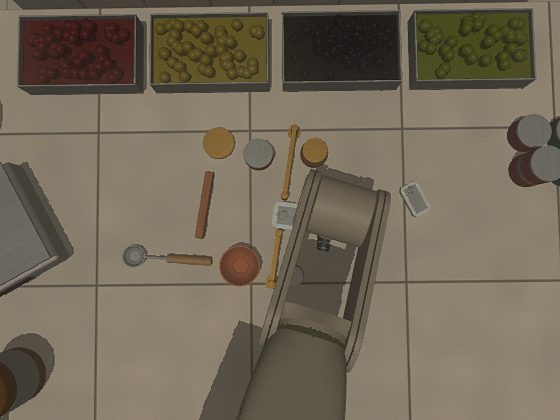

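Run:
```python
from h import *
p,d,c=load('wrist5.npz'); P=cloud(c,d)
v=P[245:][d[245:]>0]; g=(v[:,:2]-G)@np.c_[gx,gy]; g[:,1]+=0.5
dark=(p[245:].max(-1)[d[245:]>0]<70)
for lo in range(0,110,10):
    m=dark&(v[:,2]>lo)&(v[:,2]<=lo+10)&(abs(g[:,0]+94)<25)
    if m.sum(): print(lo,m.sum(),g[m].min(0).round(),g[m].max(0).round())
```

```text
0 34 [-102.   -9.] [-90.  10.]
10 203 [-103.  -22.] [-86.  23.]
20 441 [-104.  -22.] [-82.  23.]
30 408 [-104.  -22.] [-82.  23.]
40 1018 [-105.  -30.] [-80.  31.]
50 3260 [-103.  -43.] [-79.  45.]
60 6983 [-106.  -49.] [-77.  51.]
70 7847 [-105.  -54.] [-75.  56.]
80 12794 [-103.  -61.] [-75.  62.]
90 16727 [-96. -62.] [-73.  64.]
100 7902 [-85. -54.] [-72.  56.]
```

servo_tool:
  commands:
    - [[200,0,-0.6,0,0,0,0],[255,-0.5,-0.6,0,0,0,0],[255,-0.5,-0.6,0,0,0,0],[255,-0.5,-0.6,0,0,0,0],[255,-0.5,-0.6,0,0,0,0],[255,-0.5,-0.6,0,0,0,0],[255,-0.5,-0.6,0,0,0,0]]

```text
time: 11.6
tool_pos: [548.6, -125.9, 11.2]
tcp_rot: [166.3, 90.0, 157.4]
ft_force: [-0.2, -0.8, -0.0]
finger_gap: -0.2
```

Run:
```python
from h import *
from bench import r
done([-.5,-.6,0],0); s=r.sense();print(getst(),s['tool_pos'],s['finger_gap'])
n='wrist'
p,d=r.snapshot(n); cv2.imwrite(f'pics/{n}6.png',p[:,:,::-1]); np.savez(f"{n}6.npz",p=p,d=d,**{k:np.array(v) for k,v in r.calibration(n).items()})
p,d,c=load('wrist6.npz'); P=cloud(c,d)
v=P[245:][d[245:]>0]; g=(v[:,:2]-G)@np.c_[gx,gy]; g[:,1]+=0.5
dark=(p[245:].max(-1)[d[245:]>0]<70)
for lo in range(0,80,5):
    m=dark&(v[:,2]>lo)&(v[:,2]<=lo+5)&(abs(g[:,0]+100)<25)
    if m.sum(): print(lo,m.sum(),np.percentile(g[m],1,axis=0).round(),np.percentile(g[m],99,axis=0).round())
m=abs(P[:240,:,2]-52)<8; 
for side in (P[:60,100:200],P[:60,380:480]): print('post top',np.percentile(side[...,2],99))
```

```text
(array([ 548.68556052, -125.97059444,   11.292     ]), -8.995999999999995) [ 548.581753   -125.89904822   11.17909164] -0.19748927168754746
15 36 [-94. -11.] [-89.  12.]
20 146 [-94. -12.] [-89.  14.]
25 166 [-94. -12.] [-89.  14.]
30 193 [-94. -13.] [-89.  14.]
35 198 [-94. -12.] [-89.  14.]
40 64 [-93. -13.] [-88.  14.]
45 461 [-111.   -8.] [-88.   9.]
50 380 [-98. -20.] [-86.  20.]
55 1433 [-108.  -29.] [-86.  31.]
60 1980 [-108.  -34.] [-86.  36.]
65 3776 [-108.  -37.] [-88.  38.]
70 2053 [-108.  -41.] [-86.  43.]
75 2871 [-108.  -45.] [-83.  47.]
post top 52.098931028252615
post top 52.21038520492876
```

View pics/wrist6.png

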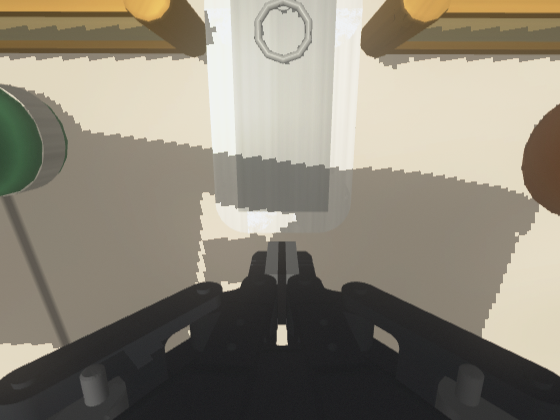

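servo_tool:
  commands:
    - [[255,0,0.4,0,0,0,0],[255,0,0.8,0,0,0,0],[255,0,1.2,0,0,0,0],[255,0,1.6,0,0,0,0],[255,0,2.0,0,0,0,0],[255,0,2.4,0,0,0,0],[255,0,2.8,0,0,0,0],[255,0,3.2,0,0,0,0]]

```text
time: 12.45
tool_pos: [553.7, -94.0, 11.3]
tcp_rot: [-176.7, 90.0, 174.3]
ft_force: [-0.2, -0.6, 0.2]
finger_gap: -0.1
```

servo_tool:
  commands:
    - [[255,0,0.4,0,0,0,0],[255,0,0.8,0,0,0,0],[255,0,1.2,0,0,0,0],[255,0,1.6,0,0,0,0],[255,0,2.0,0,0,0,0],[255,0,2.4,0,0,0,0],[255,0,2.8,0,0,0,0],[255,0,3.2,0,0,0,0]]

```text
time: 13.25
tool_pos: [558.7, -62.4, 11.3]
tcp_rot: [177.7, 90.0, 168.7]
ft_force: [-0.6, -1.2, -0.6]
finger_gap: 0.2
```

Run:
```python
from h import *
from bench import r
done([0,3.2,0],0);done([0,3.2,0],0); s=r.sense();print(getst(),w2g(getst()[0]), s['tool_pos'],w2g(s['tool_pos']),s['ft_force'],s['finger_gap'])
for n in ('wrist','top'):
    p,d=r.snapshot(n); cv2.imwrite(f'pics/{n}7.png',p[:,:,::-1]); np.savez(f"{n}7.npz",p=p,d=d,**{k:np.array(v) for k,v in r.calibration(n).items()})
print(fit('top7.npz',gxr=(10,140),gyr=(0,40)),fit('wrist7.npz',gxr=(0,140),gyr=(0,40)))
```

```text
(array([558.69295322, -62.75784184,  11.292     ]), -8.995999999999995) [-36.   -0.5] [558.72059794 -62.42917489  11.27846253] [-35.7  -0.5] [-0.56316133 -1.15645801 -0.60859612] 0.17423585474030948
(array([65.8,  0.8, 89.2, 59.4, 23.2]), 264) (array([ 37.8,  -0.1, -90. ,  79.7,  75.7]), 29264)
```

View pics/wrist7.png

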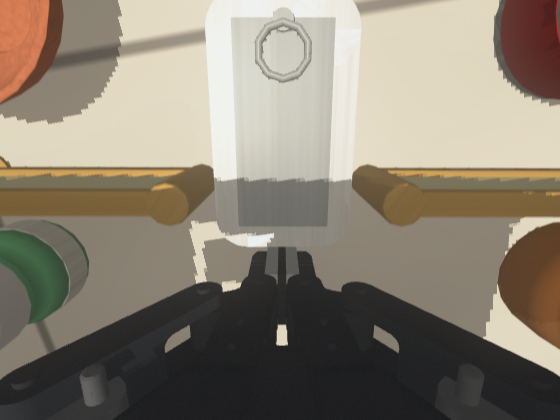

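View pics/top7.png

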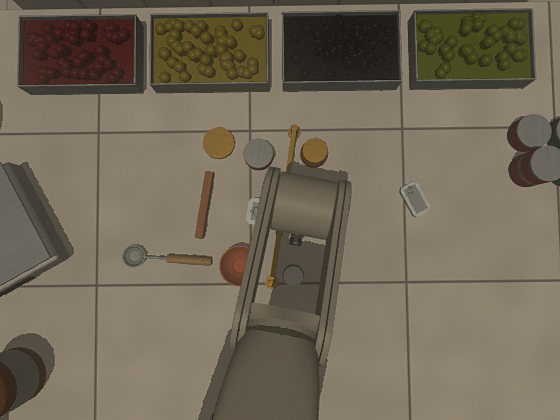

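servo_tool:
  commands:
    - [[255,0,0.4,0,0,0,0],[255,0,0.8,0,0,0,0],[255,0,1.2,0,0,0,0],[255,0,1.6,0,0,0,0],[255,0,2.0,0,0,0,0],[255,0,2.4,0,0,0,0],[255,0,2.8,0,0,0,0],[255,0,3.2,0,0,0,0]]

```text
time: 14.15
tool_pos: [563.8, -30.8, 11.3]
tcp_rot: [-64.9, 90.0, -73.9]
ft_force: [-0.0, -1.3, 0.9]
finger_gap: -0.2
```

servo_tool:
  commands:
    - [[255,0,0.4,0,0,0,0],[255,0,0.8,0,0,0,0],[255,0,1.2,0,0,0,0],[255,0,1.6,0,0,0,0],[255,0,2.0,0,0,0,0],[255,0,2.4,0,0,0,0],[255,0,2.8,0,0,0,0],[255,0,3.2,0,0,0,0]]

```text
time: 14.95
tool_pos: [568.8, 0.8, 11.3]
tcp_rot: [89.1, 90.0, 80.1]
ft_force: [0.4, -3.0, 0.0]
finger_gap: 0.2
```

Run:
```python
from h import *
from bench import r
done([0,3.2,0],0);done([0,3.2,0],0); s=r.sense();print(getst(),w2g(getst()[0]), s['tool_pos'],w2g(s['tool_pos']),s['ft_force'],s['finger_gap'])
for n in ('wrist','top'):
    p,d=r.snapshot(n); cv2.imwrite(f'pics/{n}8.png',p[:,:,::-1]); np.savez(f"{n}8.npz",p=p,d=d,**{k:np.array(v) for k,v in r.calibration(n).items()})
print(fit('top8.npz',gxr=(30,155),gyr=(0,40)),fit('wrist8.npz',gxr=(30,155),gyr=(0,40)))
print('stop',fit('top8.npz',gxr=(156,210),gyr=(0,100)),fit('top0.npz',gxr=(150,210),gyr=(0,100)))
```

```text
(array([5.68700346e+02, 4.54910762e-01, 1.12920000e+01]), -8.995999999999995) [28.  -0.5] [568.75174245   0.79142717  11.31507544] [28.3 -0.5] [ 0.43275987 -3.02780272  0.02867748] 0.1760293019318894
(array([0., 0., 0., 0., 0.]), 0) (array([ 8.720e+01, -2.000e-01, -1.000e-01,  1.048e+02,  6.050e+01]), 35654)
stop (array([174.1,   2.9,  89.8, 149.7,  19. ]), 576) (array([174. ,   3. ,  89.4, 149.3,  19.2]), 567)
```

View pics/wrist8.png

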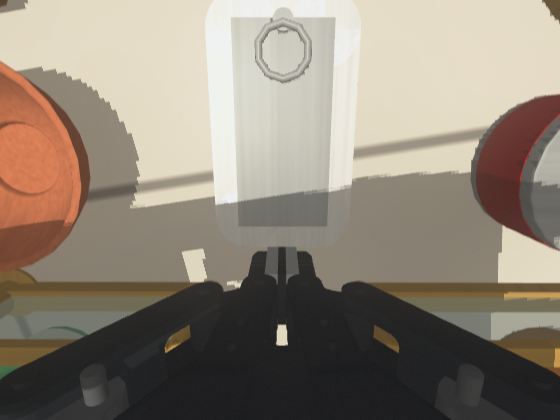

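View pics/top8.png

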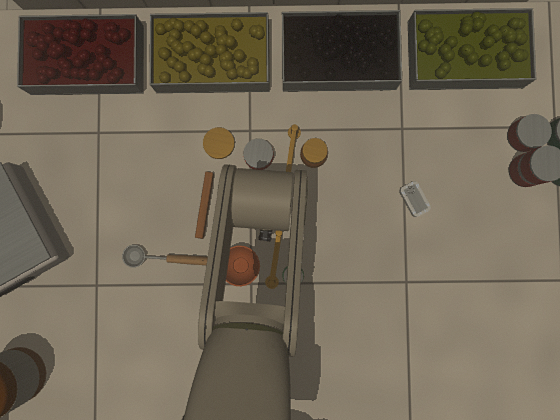

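servo_tool:
  commands:
    - [[255,0,0.3,0,0,0,0],[255,0,0.6,0,0,0,0],[255,0,0.9,0,0,0,0],[255,0,1.2,0,0,0,0],[255,0,1.5,0,0,0,0],[255,0,1.7,0,0,0,0],[255,0,1.9,0,0,0,0],[255,0,2.0,0,0,0,0]]

```text
time: 15.85
tool_pos: [571.8, 20.4, 11.3]
tcp_rot: [148.3, 90.0, 139.3]
ft_force: [0.4, -0.4, -0.9]
finger_gap: -0.3
```

servo_tool:
  commands:
    - [[255,0,0.1,0,0,0,0],[255,0,0.2,0,0,0,0],[255,0,0.2,0,0,0,0]]

```text
time: 16.15
tool_pos: [572.2, 22.3, 11.3]
tcp_rot: [67.4, 90.0, 58.4]
ft_force: [1.5, -0.7, 0.0]
finger_gap: 0.1
```

servo_tool:
  commands:
    - [[255,0,0.1,0,0,0,0],[255,0,0.1,0,0,0,0]]

```text
time: 16.35
tool_pos: [572.3, 23.2, 11.3]
tcp_rot: [39.1, 90.0, 30.1]
ft_force: [-0.0, -0.3, -0.1]
finger_gap: 0.3
```

servo_tool:
  commands:
    - [[255,0,0.1,0,0,0,0],[255,0,0.1,0,0,0,0]]

```text
time: 16.55
tool_pos: [572.5, 24.2, 11.4]
tcp_rot: [25.3, 90.0, 16.3]
ft_force: [0.3, -0.1, 0.3]
finger_gap: 0.1
```

servo_tool:
  commands:
    - [[255,0,0.1,0,0,0,0],[255,0,0.1,0,0,0,0]]

```text
time: 16.75
tool_pos: [572.6, 24.9, 11.4]
tcp_rot: [-79.2, 90.0, -88.2]
ft_force: [-0.7, -3.0, 0.1]
finger_gap: 0.1
```

servo_tool:
  commands:
    - [[255,0,0.1,0,0,0,0],[255,0,0.1,0,0,0,0]]

```text
time: 16.95
tool_pos: [572.7, 25.0, 11.4]
tcp_rot: [-91.7, 89.9, -100.7]
ft_force: [-2.1, -8.0, 2.1]
finger_gap: -0.2
```

Run:
```python
from h import *
from bench import r
for y in (2.0,.2,.1,.1,.1,.1): done([0,y,0],0)
s=r.sense();print(getst(),w2g(getst()[0]), s['tool_pos'],w2g(s['tool_pos']),s['ft_force'],s['finger_gap'])
for n in ('wrist','scene'):
    p,d=r.snapshot(n); cv2.imwrite(f'pics/{n}9.png',p[:,:,::-1]); np.savez(f"{n}9.npz",p=p,d=d,**{k:np.array(v) for k,v in r.calibration(n).items()})
```

```text
(array([572.76584921,  26.13509151,  11.292     ]), -8.995999999999995) [54.  -0.5] [572.6659892   24.95899029  11.40039235] [52.8 -0.6] [-2.12485481 -8.04600646  2.07732781] -0.18349051475768902
```

View pics/wrist9.png

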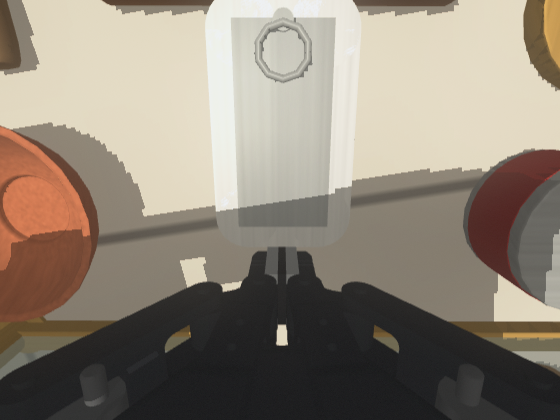

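View pics/scene9.png

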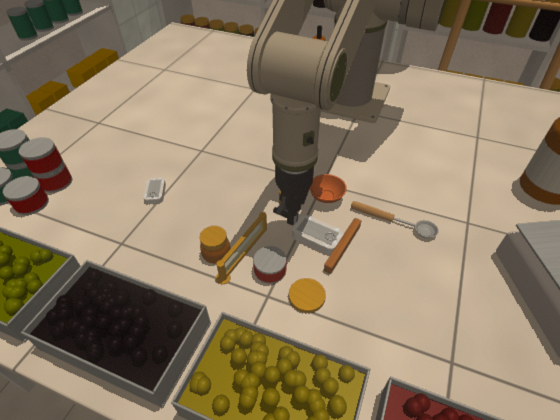

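servo_tool:
  commands:
    - [[255,0,-0.3,0,0,0,0],[255,0,-1.0,0,0,0,0],[255,-4,-1.0,0,0,0,0],[255,-8,-1.0,0,0,0,0],[255,-13,-1.0,0,0,0,0],[255,-15,-1.0,0,0,0,0],[255,-15,-1.0,0,0,0,0]]

```text
time: 17.75
tool_pos: [574.2, 16.0, 166.6]
tcp_rot: [8.0, 89.5, -1.0]
ft_force: [1.1, 0.0, 0.6]
finger_gap: 0.1
```

servo_tool:
  commands:
    - [[255,0,-5,0,0,0,0],[255,0,-10,0,0,0,0],[255,0,-15,0,0,0,0],[255,0,-20,0,0,0,0],[255,0,-25,0,0,0,0],[255,0,-25,0,0,0,0],[255,0,-25,0,0,0,0]]

```text
time: 18.45
tool_pos: [530.9, -231.4, 159.6]
tcp_rot: [147.8, 89.9, 138.6]
ft_force: [0.3, 1.2, -0.5]
finger_gap: -0.1
```

Run:
```python
from h import *
from bench import r
n='top'
p,d=r.snapshot(n); cv2.imwrite(f'pics/{n}10.png',p[:,:,::-1]); np.savez(f"{n}10.npz",p=p,d=d,**{k:np.array(v) for k,v in r.calibration(n).items()})
P=cloud({k:np.array(v) for k,v in r.calibration(n).items()},d); g=(P[...,:2]-G)@np.c_[gx,gy]
print('tin',fit('top10.npz',gxr=(30,163),gyr=(0,45)),'stop',fit('top10.npz',gxr=(168,210),gyr=(0,100)))
p0,d0,c0=load('top0.npz'); print('depth diff by object')
for nm,(u,v) in dict(round=(258,154),dish=(240,265),squat=(314,152),small=(293,275),spoon=(190,260),lid=(218,142)).items():
    print(nm, np.mean(abs(d0[v-22:v+22,u-20:u+20]-d[v-22:v+22,u-20:u+20])>4).round(3))
print(r.sense()['time'],r.sense()['tool_pos'])
```

```text
tin (array([112.1,   0.7,   0.3, 101.6,  60. ]), 1211) stop (array([175.8,   3.1, -89.9, 149.4,  15.6]), 453)
depth diff by object
round 0.216
dish 0.218
squat 0.227
small 0.231
spoon 0.228
lid 0.232
18.5 [ 531.37365529 -230.23466374  159.83073611]
```

View pics/top10.png

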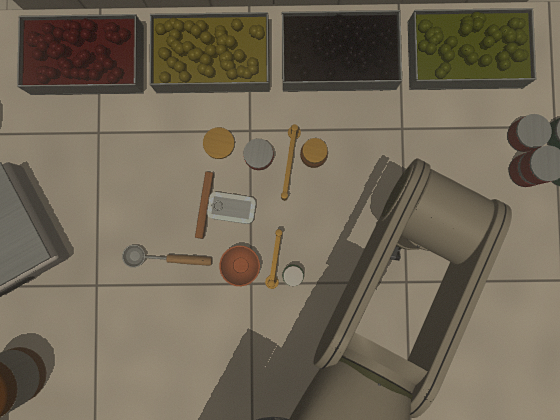

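```bash
python3 -c "
from bench import r
r.hand_in(); print(r.sense()['time'])"
```

```text
the job is handed in; nothing more can be done
the job is handed in; nothing more can be done
```

The tin is through the gap, resting against the stop bar, and I handed the job in at about 18.5 s of the 64 s allowed. I received no verdict.

**What I did:** I squared and centred the tin with a sideways push from two opened fingertips. I then pushed it from behind, narrow end first. Part way I shut the fingers and raised them 5 mm so the finger linkage cleared the posts. I stopped when the wrist force rose to about 8 N at the bar, then backed off and moved the arm clear.

**Last checks (top camera):**

| Check | Measured | Limit |
|---|---|---|
| Tin centre from the bar's centre | about 61 mm | 55–67 mm |
| Offset from the bar's middle | about 2 mm | 40 mm |
| Angle to the bar | about 0.3° | 7° |

**Checks that were less certain:**
- **Tin centre:** the raw depth fit gave 62 mm, but its search window cut off the tin's front end. The 61 mm comes from the rear edge plus the known length.
- **Other goods:** my depth comparison was too noisy to show whether anything moved. In the final picture they all stand where they began.

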